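# Fit the forked plate and set the clamp nut to running clearance

## Task

Slide the forked steel plate flat into the slot of the blue clamp, prongs first, until it is fully home against the stop. Then screw the knurled brass nut down clockwise until it bottoms out, back it off a quarter turn so that the plate can still slide, and finish while still gripping the nut there so that it cannot creep: do not let go at the end. Leave the tape measure, the masking tape and the pliers where they are.

Things in the scene. Friction and masses are not known exactly. Their poses are not given: they have to be found in the camera images.
- clamp_block: Dark steel and blue clamp fixed to the counter, 96 long (x -62 to 34) x 80 wide (y); flat top of the bridge under the nut at z = 27. Origin: on the counter under the vertical stud (diameter 10, top at z = 66). +x is the direction in which the plate goes in. Slot: 45 wide, floor z = 10, roof z = 17, mouth x = -30, stop wall x = +26. In front of the mouth the floor goes on as a ledge to x = -62.
- slot_mouth (a point): Middle of the slot's mouth: 13.5 above the counter, at x = -30 in the clamp's frame; axes as the clamp's. In front of it flared sides (to x = -48, 64 apart at their ends) and a flared roof (to x = -41, about 5 higher) lead in.
- knurled_nut (a joint): Turn of the knurled brass nut on its stud, rad: 0 = bottomed out (hard stop); grows as it is unscrewed (counter-clockwise seen from above), up to 5; a quarter turn back is 1.57. Starts 2 to 3.4 rad up, already on its thread. Friction about 0.1 N m: it stays where it is left. Rises 0.64 mm per rad.
- nut_center (a point): Centre of the nut: round, brass, 36 in diameter (37 over the knurl), 26 high, axis vertical. When bottomed out its underside is 29 above the counter, its top 55 and this point 42. A red line on its top runs from near the middle to the rim along this point's +x. It can be grasped from any side.
- fork_plate: Steel plate 135 long (x -25 to 110) x 42 wide (y) x 4 thick with an upright orange grip, 0.16 kg, lying flat. Origin: on its underside below the middle of the grip. +x points to the prongs: a notch 18 wide from x = 70 to the tip at x = 110 passes round the stud. Grip: 40 long (x), 14 thick (y), z 4 to 48. Fully home, the origin is 84 in front of the stud axis.
- fork_tip (a point): Middle of the plate's front end between the prong tips, in the mid plane of the plate (2 above its underside), 110 in front of the plate's origin; axes as the plate's.
- plate_grip (a point): Middle of the orange grip, 30 above the underside of the plate: hold it here across y.
- tape_measure: Black and yellow tape measure, 37 x 74 x 64, standing at the left; leave alone. Origin under its middle.
- masking_tape: Roll of beige masking tape, 98 across, 25 high, lying at the back right; leave alone. Origin under its middle.
- pliers: Blue-handled pliers, 56 x 172 x 12, lying near the robot; leave alone. Origin under the middle.

How it is judged:
By the outcome, as a careful person would: the job done as asked, in the order asked, and still so for the second after the job is handed in, while the arm keeps its last pose, push and grip.
It also fails if it takes over 64 s, if anything falls off the work surface, if the arm or the gripper's body presses on something with over 40 N, if the wrist force passes 120 N, or if a joint passes its speed limit or range.

## Robot

A 6-joint arm with a two-finger parallel gripper is mounted at the origin on a cart in front of the work surface, level with it; the furniture and walls round the work are solid. World frame = base frame: x ahead of the robot, y to its left, z up, the work surface at z = 0. Lengths are in m, angles in degrees, forces in N, time in s.
With the tool pointing down it reaches from about 0.3 to 0.75 m from the base axis. Payload 8.5 kg.
Tool frame: the origin (TCP) lies at the very end of the fingers, on their centre line; the grasp point (between the pads) lies 19 mm behind it (env.hold_point_z is the distance from the TCP to the grasp point, in m); z points along the fingers, y is the line along which they close (so a half turn about z gives the same grasp; the last joint's range is limited). The gripper opens to 85 mm and grips with 20 to 120 N. Pads are 22 mm wide; open, the fingers measure 114 mm over their backs; the gripper's body (76 mm by 85 mm) begins 54 mm behind the grasp point. The pads swing forward as they close: fully open they stand 13 mm farther back than shut.
Start: joints at [64.326, 21.807, 74.336, -0, 83.858, -12.336], TCP at [0.127, 0.535, 0.231] pointing down, gripper open.
Joint ranges: [-178.18, 178.18], [-50.72, 133.34], [12.68, 142.11], [-81.47, 261.47], [9.98, 163.14], [-165.26, 165.26]. Speed limits (degrees/s): [136.94, 136.94, 180, 180, 180, 180].

## Interface

Orientations are given as a 3x3 rotation matrix whose columns are the frame's x, y, z axes.
In Python, from rig import env, optics gives the robot as it stands.
- The arm moves only by the shell command python3 -m jog 'ROWS' [OPENING] [FORCE]. ROWS is JSON, a list of rows, each an object with "linear": the shift along the tool's x, y, z in units of 40 mm (1.0 is 40 mm), a list of three; "roll": the turn about the tool's z in units of 5 degrees (1.0 is 5 degrees). A call has 1 to 12 rows; each row shifts and turns the commanded pose from where the row before left it, along the tool's axes as they then stand; what a row does not reach is not made up. A row lasts 1/12 s, in which the tool goes at most 41.7 mm and 7.16 degrees, less where a joint would pass 70% of its speed; a pose out of reach is approached as far as the arm can. A call is refused whole if a number of a shift passes 1 or a number of a turn 1, either way. A call with a gripper value outside its range is refused whole. OPENING is the opening, from -1 (shut) to 1 (fully open), set as the call begins (- or left out, the last holds). The fingers move at their own pace and stop on an object; FORCE is the grip in N (left out, the last holds). Time passes only in rows, so rows that do not move let the fingers close. It gives the time, the measured TCP pose, the force, the opening and the grip force at its end, in the units of the state.
- env.observe(): the state, without advancing time (a new reading comes with each control period).
- optics.get_image(name): name is "scene" or "top" or "wrist"; returns the picture (384x512x3 uint8, red, green, blue); there is no depth.
- optics.calibration(name): a dict with "fov_y" (degrees; the focal length in pixels is half the picture's height over the tangent of half this angle, whatever the lens; pixels are square), "cx", "cy" (the principal point, pixels), "D" ([k1, k2, p1, p2, k3] as OpenCV has them; the pictures are not rectified), "T" (4x4, takes a point from camera to world coordinates). Camera axes: x right, y down, z forward; pixel columns grow to the right and rows downward; lengths in m; the calibration is good to about 2 mm. A picture is of the moment at which its call begins: read the wrist's pose just before it. calibration takes no time and is no camera call; for the wrist camera it gives the pose at the moment of the call.
- env.close_job(): hands the job in; it is judged then, once.
The state is a dict: "time_s": time; "q": joint angles; "qvel": joint speeds; "joint_efforts": joint torques, N m; "position": TCP position; "tool_rot": TCP orientation; "ft_force": force on the tool from outside, world axes, zero at the start; "wrist_torque": the same for the moment, N m; "grip_width": finger opening in m; "gripper_force": force on a finger pad.
Only numpy, scipy, OpenCV 4.12 (cv2) and the standard library are available. Lean on these libraries where they do the work, as an engineer would, in place of code of your own. Each camera call takes 0.05 s, during which the arm holds its last target. There are 200 camera calls.

## Working session

There is one attempt and no reset: what is moved stays moved. The work goes in short steps, Python scripts to look and compute and a shell command to move; the robot and the scene stay as the last step left them, time stands still between calls to the robot, and variables do not carry over. Pictures are saved under pics/ and viewed, at most 10 in all, crops included, and the job is handed in when it is done.

```bash
mkdir -p pics; ls
python3 - <<'E'
from rig import env, optics
import cv2,numpy as np
for n in("scene","top"):
    im=optics.get_image(n); cv2.imwrite(f"pics/{n}0.png",im[:,:,::-1])
    c=optics.calibration(n); print(n,c["fov_y"],c["cx"],c["cy"],c["D"]); print(np.round(c["T"],4).tolist())
s=env.observe();print(s,env.hold_point_z)
a=cv2.imread("pics/scene0.png");b=cv2.imread("pics/top0.png")
cv2.imwrite("pics/top0x.png",cv2.resize(b,(800,600)))
E
```

```text
pics
scene 55.48318399724607 251.12045372744166 199.9492226809779 [-0.11763764  0.          0.          0.          0.        ]
[[-0.9163, -0.2879, 0.2784, 0.2737], [-0.4004, 0.6748, -0.6199, 0.5689], [-0.0094, -0.6795, -0.7336, 0.7358], [0.0, 0.0, 0.0, 1.0]]
top 43.80659032772391 253.53518637068368 197.71839082532568 [-0.0021222  0.         0.         0.         0.       ]
[[-0.0143, -0.9855, 0.1689, 0.3763], [-0.9999, 0.0156, 0.0066, -0.0069], [-0.0091, -0.1688, -0.9856, 1.1431], [0.0, 0.0, 0.0, 1.0]]
{'time_s': 0.1, 'q': array([ 6.43263486e+01,  2.18378549e+01,  7.43789974e+01,  2.36760055e-04,
        8.38579118e+01, -1.23378171e+01]), 'qvel': array([-0.03129737, -0.15145222, -0.20257448,  0.01911835, -0.12132862,
        0.04769561]), 'joint_efforts': array([ 2.94433754e-03, -4.49220121e+01, -2.31655955e+01, -2.15695686e-04,
        3.60914688e-03,  1.79887456e-05]), 'position': array([0.12676794, 0.5349264 , 0.23077504]), 'tool_rot': array([[-9.73034620e-01,  2.30658414e-01, -5.69035304e-04],
       [ 2.30658943e-01,  9.73033953e-01, -1.17427770e-03],
       [ 2.82833640e-04, -1.27386593e-03, -9.99999149e-01]]), 'ft_force': array([ 0.26814267, -0.44877351,  0.1700302 ]), 'wrist_torque': array([-0.02131553,  0.01529704,  0.01608046]), 'gripper_force': 0.0, 'grip_width': 0.08560617794956667} 0.0187
```

View pics/top0x.png

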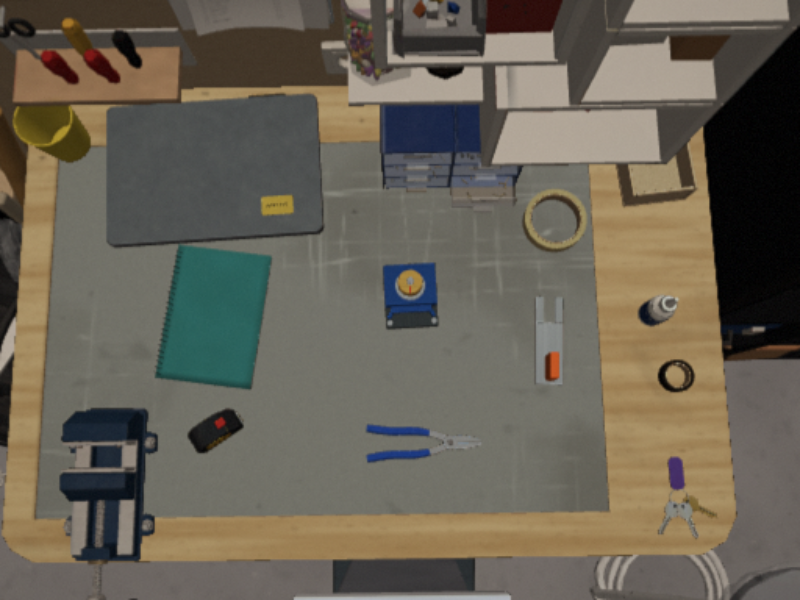

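View pics/scene0.png

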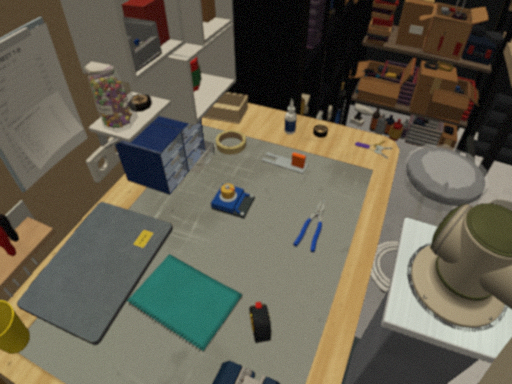

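The top view shows the clamp with its nut at about (262,185) in original pixels, and its mouth facing the robot. The plate is at (352,218) with the grip at (354,234) and its prongs pointing away from the robot. The route between them is clear. The scene view agrees.

```bash
cat > h.py <<'E'
from rig import env, optics
import cv2, numpy as np
def cast(cal,px,z):
    f=192/np.tan(np.radians(cal["fov_y"]/2)); K=np.array([[f,0,cal["cx"]],[0,f,cal["cy"]],[0,0,1]])
    u=cv2.undistortPoints(np.float64(px).reshape(-1,1,2),K,np.float64(cal["D"])).reshape(-1,2)
    T=np.array(cal["T"]); d=np.c_[u,np.ones(len(u))]@T[:3,:3].T
    return T[:3,3]+d*((z-T[2,3])/d[:,2])[:,None]
def blobs(im,lo,hi,roi=None,amin=20):
    h=cv2.cvtColor(im,cv2.COLOR_RGB2HSV); m=cv2.inRange(h,np.array(lo),np.array(hi))
    if roi: k=np.zeros_like(m); x0,y0,x1,y1=roi; k[y0:y1,x0:x1]=1; m=m*k
    cs,_=cv2.findContours(m,cv2.RETR_EXTERNAL,cv2.CHAIN_APPROX_NONE)
    return sorted([c for c in cs if cv2.contourArea(c)>=amin],key=cv2.contourArea,reverse=True)
def rect(cal,c,z):
    p=cast(cal,c,z)[:,:2]; (x,y),(w,h),a=cv2.minAreaRect(np.float32(p*1000)); return np.round([x,y,w,h,a],1)
E
python3 - <<'E'
from h import *
im=cv2.imread("pics/top0.png")[:,:,::-1].copy(); c=optics.calibration("top")
for n,lo,hi,roi,z in [("grip",(3,180,120),(12,255,255),(330,180,380,260),.048),("plate",(0,0,135),(179,40,255),(338,185,366,250),.004),("nut",(10,120,120),(25,255,255),(245,160,285,215),.05),("blue",(105,150,60),(125,255,255),(235,160,290,215),.027)]:
    for b in blobs(im,lo,hi,roi)[:2]: print(n,cv2.contourArea(b),cv2.boundingRect(b),rect(c,b,z))
E
```

```text
grip 74.0 (352, 226, 6, 16) [ 477.1 -230.    11.5   34.8   87.2]
plate 274.5 (343, 205, 17, 31) [ 513.6 -232.2   38.4   72.4   87.4]
nut 116.0 (255, 173, 15, 15) [605.4 -20.   32.7  33.4  89.1]
blue 898.5 (246, 169, 33, 35) [596.6 -20.6  80.2  77.6   2.3]
```

```bash
python3 -m jog '[{"linear":[0,0,0],"roll":-0.7},{"linear":[0,0,0],"roll":-0.7},{"linear":[0,0,0],"roll":-0.74}]'
python3 - <<'E'
from h import *
c=optics.calibration("wrist"); s=env.observe(); T=np.eye(4);T[:3,:3]=s["tool_rot"];T[:3,3]=s["position"]
print(np.round(np.linalg.inv(T)@c["T"],4),c["fov_y"],c["D"],c["cx"],c["cy"]); R=s["tool_rot"]; print(np.round(R,4).tolist())
d=np.array([.45,-.20,.23])-s["position"]; print(R.T@d/.04)
E
```

```text
time_s: 0.35
position: [0.1268, 0.535, 0.2309]
tool_rot: [[-0.999, 0.043, -0.0], [0.043, 0.999, -0.001], [0.0, -0.001, -1.0]]
ft_force: [-1.0, -0.2, 0.3]
grip_width: 0.0857
gripper_force: 0.0
[[-5.000e-04 -9.543e-01 -2.990e-01  7.790e-02]
 [ 1.000e+00 -7.000e-04  6.000e-04 -3.000e-04]
 [-8.000e-04 -2.990e-01  9.543e-01 -1.424e-01]
 [ 0.000e+00  0.000e+00  0.000e+00  1.000e+00]] 68.73027841949822 [-0.0006541  0.         0.         0.         0.       ] 253.86792845783125 193.44578549761877
[[-0.9991, 0.043, -0.0004], [0.043, 0.9991, -0.0009], [0.0004, -0.0009, -1.0]]
[ -8.86355349 -18.00982501   0.03548144]
```

```bash
R='{"linear":[-0.44,-0.9,0]}'; python3 -m jog '[{"linear":[-0.44,-0.9,0]},{"linear":[-0.44,-0.9,0]},{"linear":[-0.44,-0.9,0]},{"linear":[-0.44,-0.9,0]},{"linear":[-0.44,-0.9,0]},{"linear":[-0.44,-0.9,0]},{"linear":[-0.44,-0.9,0]},{"linear":[-0.44,-0.9,0]},{"linear":[-0.44,-0.9,0]},{"linear":[-0.44,-0.9,0]}]' >/dev/null; python3 -m jog '[{"linear":[-0.44,-0.9,0]},{"linear":[-0.44,-0.9,0]},{"linear":[-0.44,-0.9,0]},{"linear":[-0.44,-0.9,0]},{"linear":[-0.44,-0.9,0]},{"linear":[-0.44,-0.9,0]},{"linear":[-0.44,-0.9,0]},{"linear":[-0.44,-0.9,0]},{"linear":[-0.44,-0.9,0]},{"linear":[-0.44,-0.9,0]},{"linear":[0,0,0]},{"linear":[0,0,0]}]'
python3 - <<'E'
from h import *
c=optics.calibration("wrist"); im=optics.get_image("wrist"); cv2.imwrite("pics/w1.png",im[:,:,::-1]); np.save("w1.npy",c,allow_pickle=True)
for n,lo,hi,z in [("grip",(3,180,120),(12,255,255),.048),("plate",(0,0,150),(179,40,255),.004)]:
    for b in blobs(im,lo,hi,None,300)[:3]: print(n,cv2.contourArea(b),cv2.boundingRect(b),rect(c,b,z))
E
```

```text
plate 9641.0 (0, 0, 512, 31) [-50.2 542.7 586.3  30.2  87.5]
plate 654.0 (197, 240, 19, 49) [273.1 457.2  22.1  82.5  89.7]
plate 452.0 (345, 129, 103, 45) [122.6 721.9  42.8 134.7  17. ]invalid input
invalid input
```

View pics/w1.png

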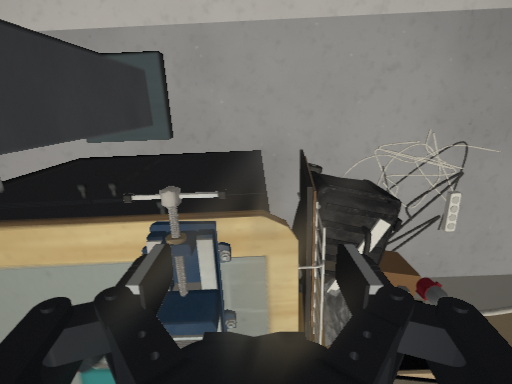

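The wrist view still shows the vise corner because the rows were refused. Every row apparently needs "roll".

```bash
python3 -m jog '[{"linear":[-0.44,-0.9,0],"roll":0},{"linear":[-0.44,-0.9,0],"roll":0},{"linear":[-0.44,-0.9,0],"roll":0},{"linear":[-0.44,-0.9,0],"roll":0},{"linear":[-0.44,-0.9,0],"roll":0},{"linear":[-0.44,-0.9,0],"roll":0},{"linear":[-0.44,-0.9,0],"roll":0},{"linear":[-0.44,-0.9,0],"roll":0},{"linear":[-0.44,-0.9,0],"roll":0},{"linear":[-0.44,-0.9,0],"roll":0}]' ; python3 -m jog '[{"linear":[-0.44,-0.9,0],"roll":0},{"linear":[-0.44,-0.9,0],"roll":0},{"linear":[-0.44,-0.9,0],"roll":0},{"linear":[-0.44,-0.9,0],"roll":0},{"linear":[-0.44,-0.9,0],"roll":0},{"linear":[-0.44,-0.9,0],"roll":0},{"linear":[-0.44,-0.9,0],"roll":0},{"linear":[-0.44,-0.9,0],"roll":0},{"linear":[-0.44,-0.9,0],"roll":0},{"linear":[-0.44,-0.9,0],"roll":0},{"linear":[0,0,0],"roll":0},{"linear":[0,0,0],"roll":0}]'
python3 - <<'E'
from h import *
c=optics.calibration("wrist"); im=optics.get_image("wrist"); cv2.imwrite("pics/w2.png",im[:,:,::-1]); np.save("w1.npy",c,allow_pickle=True)
for n,lo,hi,z in [("grip",(3,180,120),(12,255,255),.048),("plate",(0,0,150),(179,40,255),.004)]:
    for b in blobs(im,lo,hi,None,300)[:3]: print(n,cv2.contourArea(b),cv2.boundingRect(b),rect(c,b,z))
E
```

```text
time_s: 1.23
position: [0.2861, 0.1657, 0.2314]
tool_rot: [[-0.999, 0.047, 0.0], [0.047, 0.999, 0.0], [-0.0, 0.0, -1.0]]
ft_force: [0.7, 0.7, 0.8]
grip_width: 0.0855
gripper_force: 0.0
time_s: 2.23
position: [0.4455, -0.2017, 0.2304]
tool_rot: [[-0.999, 0.05, -0.001], [0.05, 0.999, 0.001], [0.001, 0.001, -1.0]]
ft_force: [-0.4, 0.9, 0.1]
grip_width: 0.0854
gripper_force: 0.0
```

View pics/w2.png

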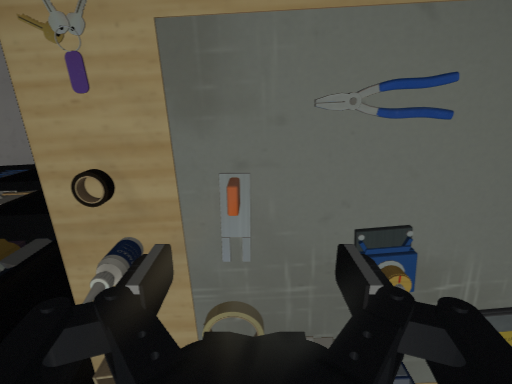

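The plate is at (235,217), with the grip top at (234,190) and the prongs at y≈262. The clamp is at (390,260), with the nut partly behind the finger. The plate lies almost along the image's vertical axis.

Run:
```python
from h import *
c=np.load("w1.npy",allow_pickle=True).item(); im=cv2.imread("pics/w2.png")[:,:,::-1].copy()
h=cv2.cvtColor(im,cv2.COLOR_RGB2HSV)
for p in [(234,183),(233,205),(224,210),(244,225),(227,250),(236,250),(212,210),(262,215)]: print(p,h[p[1],p[0]])
m=[(8,150,60),(15,255,255)]
for b in blobs(im,(0,150,100),(20,255,255),(215,170,255,225),100): print("grip",cv2.boundingRect(b),rect(c,b,.048))
g=cv2.cvtColor(im,cv2.COLOR_RGB2GRAY); print(g[215,210:262]); print(g[165:270,226])
```

```text
(234, 183) [ 10 129  79]
(233, 205) [ 10 181 149]
(224, 210) [ 84  11 112]
(244, 225) [ 86  15 116]
(227, 250) [ 97  20 115]
(236, 250) [40 16 93]
(212, 210) [39 18 99]
(262, 215) [45 16 95]
grip (228, 186, 10, 30) [ 477.  -229.4   11.1   37.5   86.1]
[ 97  98  98  99  99  98  97  97  97  96 104 110 108 110 111 112 111 109
 104  97  98  97  96  96  96  95  97  95 107 115 116 114 113 112 113 114
 115 112 111 113  97  91  94  94  94  94  94  94  96  95  95  95]
[ 97  98  97  97  97  97  96  91  74 111 109 109 109 109 110 109 109 109
 110 109 107  98  93  96  96  94  95  96 100 101 100  99  99 101 100 104
 104 104 104 104 104 104 109 108 108 108 108 109 109 112 111 112 112 112
 113 113 113 113 113 113 113 113 114 113 113 114 113 114 114 114 114 113
  86 111 109 110 110 110 110 111 110 110 111 111 111 111 111 111 111 111
 111 111 111 112 112 112 107  93  93  93  92  92  93  94  96]
```

Run:
```python
from h import *
c=np.load("w1.npy",allow_pickle=True).item(); im=cv2.imread("pics/w2.png")[:,:,::-1].copy()
h=cv2.cvtColor(im,cv2.COLOR_RGB2HSV).astype(int)
bl=cv2.GaussianBlur(im,(3,3),0).astype(int); d=bl[:,:,2]-bl[:,:,0]  # B-R
sub=d[:,205:270]; mask=sub>-1
L=[];Rr=[]
for r in range(178,258):
    k=np.where(mask[r,8:52])[0]
    if len(k)>4: L.append((205+8+k[0]-.5,r)); Rr.append((205+8+k[-1]+.5,r))
L=cast(c,L,.004);Rr=cast(c,Rr,.004)
out=[]
for e in(L,Rr):
    p=np.polyfit(e[:,0],e[:,1],1); 
    q=e[np.abs(np.polyval(p,e[:,0])-e[:,1])<.0015]; p=np.polyfit(q[:,0],q[:,1],1); out.append(p); print(len(q),np.degrees(np.arctan(p[0])),np.polyval(p,.477),np.polyval(p,.58))
for u in(224,226,244,247):
    k=np.where(mask[165:275,u-205])[0]+165; print(u,k[0],k[-1],cast(c,[(u,k[0]-.5),(u,k[-1]+.5)],.004)[:,0])
# clamp
for n,lo,hi,z in [("nut",(10,120,80),(25,255,255),.05),("blue",(105,120,40),(125,255,255),.027),("dark",(0,0,0),(179,255,60),.010)]:
    for b in blobs(im,lo,hi,(345,215,425,300),60)[:2]: print(n,cv2.boundingRect(b),rect(c,b,z))
cv2.imwrite("pics/crop.png",cv2.resize(im[165:305,200:430,::-1],None,fx=3.4,fy=3.4,interpolation=cv2.INTER_CUBIC))
```

```text
80 -2.9855696721435367 -0.25060280892976183 -0.2559747980456031
80 -2.2346304764912066 -0.20893831022602116 -0.21295751926126053
224 174 262 [0.45262688 0.588167  ]
226 174 261 [0.45276284 0.58663505]
244 174 261 [0.45398658 0.58800445]
247 174 261 [0.45419055 0.58823278]
nut (389, 274, 22, 18) [600.6 -12.5  35.8  19.9  62.1]
blue (359, 237, 58, 55) [575.8  -7.7 117.   57.5  49.3]
dark (345, 225, 71, 75) [601.9 -21.8 127.1 105.6   2.7]
```

View pics/crop.png

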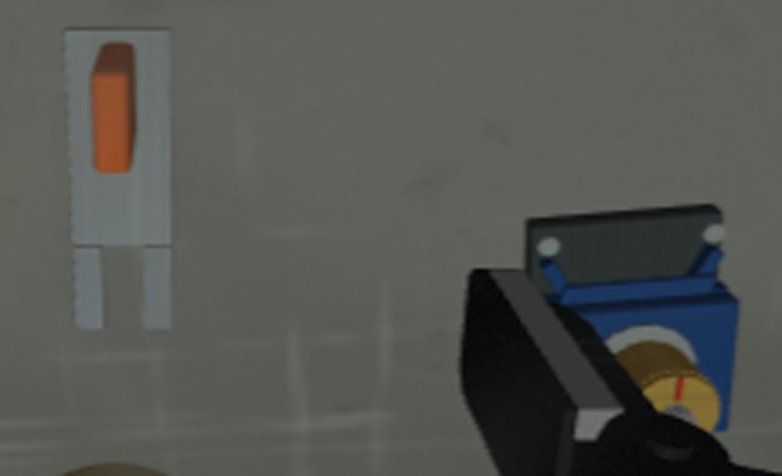

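The plate measures 42 × 135 mm, as specified. Its origin is (0.478, -0.230) and its heading about -2.6°. I'll grasp it now.

```bash
python3 -m jog '[{"linear":[-0.42,-0.33,0.3],"roll":-0.06},{"linear":[-0.43,-0.33,0.6],"roll":0},{"linear":[0,0,0.9],"roll":0},{"linear":[0,0,0.9],"roll":0},{"linear":[0,0,0.9],"roll":0},{"linear":[0,0,0.9],"roll":0},{"linear":[0,0,0.6],"roll":0},{"linear":[0,0,0.38],"roll":0},{"linear":[0,0,0],"roll":0},{"linear":[0,0,0],"roll":0}]'
python3 - <<'E'
from h import *
c=np.load("w1.npy",allow_pickle=True).item()
P=np.array([(527,220),(720,207)])/3.4+[200,165]; print(cast(c,P,.010))
P=np.array([(737,295),(562,305)])/3.4+[200,165]; print(cast(c,P,.027))
ct=optics.calibration("top"); im=cv2.imread("pics/top0.png")[:,:,::-1].copy()
for u,v,z in [(387,327,.010),(437,325,.010),(383,265,.027),(436,264,.027),(410,281,.056)]: print(cast(ct,[(u*.64,v*.64)],z))
E
```

```text
time_s: 3.12
position: [0.4781, -0.2272, 0.0125]
tool_rot: [[-0.999, 0.04, -0.001], [0.04, 0.999, 0.001], [0.001, 0.001, -1.0]]
ft_force: [-0.5, 0.3, -0.3]
grip_width: 0.0851
gripper_force: 0.0
[[ 0.54166993 -0.06340593  0.01      ]
 [ 0.53984932  0.01605667  0.01      ]]
[[ 0.57128992  0.0174902   0.027     ]
 [ 0.57223203 -0.05330133  0.027     ]]
[[0.54264317 0.01505989 0.01      ]]
[[ 0.5445448 -0.0616998  0.01     ]]
[[0.63629513 0.01969046 0.027     ]]
[[ 0.63653348 -0.0615699   0.027     ]]
[[ 0.60448919 -0.02089195  0.056     ]]
```

```bash
python3 -m jog '[{"linear":[0,0,0],"roll":0},{"linear":[0,0,0],"roll":0},{"linear":[0,0,0],"roll":0},{"linear":[0,0,0],"roll":0},{"linear":[0,0,0],"roll":0},{"linear":[0,0,0],"roll":0},{"linear":[0,0,0],"roll":0},{"linear":[0,0,0],"roll":0},{"linear":[0,0,0],"roll":0}]' -1 60
python3 -m jog '[{"linear":[0,0,-0.5],"roll":0},{"linear":[0,0,-0.7],"roll":0},{"linear":[0,0,-0.5],"roll":0},{"linear":[0,0,-0.3],"roll":0},{"linear":[0,0,0],"roll":0}]'
```

```text
time_s: 3.87
position: [0.4784, -0.2285, 0.0126]
tool_rot: [[-0.999, 0.041, 0.001], [0.041, 0.999, -0.001], [-0.001, -0.001, -1.0]]
ft_force: [-1.2, -0.2, 5.3]
grip_width: 0.0133
gripper_force: 59.2
time_s: 4.28
position: [0.4789, -0.2286, 0.0942]
tool_rot: [[-0.999, 0.041, 0.003], [0.041, 0.999, -0.002], [-0.003, -0.002, -1.0]]
ft_force: [0.6, 0.1, -1.9]
grip_width: 0.0132
gripper_force: 58.5
```

```bash
python3 -m jog '[{"linear":[0.4,0.66,0],"roll":0},{"linear":[0.4,0.67,0],"roll":0},{"linear":[0.4,0.67,0],"roll":0},{"linear":[0.38,0.66,0],"roll":0},{"linear":[0,0,0],"roll":0},{"linear":[0,0,0],"roll":0},{"linear":[0,0,0],"roll":0}]'
python3 - <<'E'
from h import *
c=optics.calibration("wrist"); im=optics.get_image("wrist"); cv2.imwrite("pics/w3.png",im[:,:,::-1]); np.save("w3.npy",c,allow_pickle=True)
cv2.imwrite("pics/w3x.png",cv2.resize(im[:,:,::-1],(800,600),interpolation=cv2.INTER_CUBIC))
E
```

```text
time_s: 4.87
position: [0.4197, -0.1196, 0.0917]
tool_rot: [[-0.999, 0.041, -0.0], [0.041, 0.999, 0.0], [0.0, 0.0, -1.0]]
ft_force: [-0.3, -0.6, -0.8]
grip_width: 0.0132
gripper_force: 58.8
```

View pics/w3x.png

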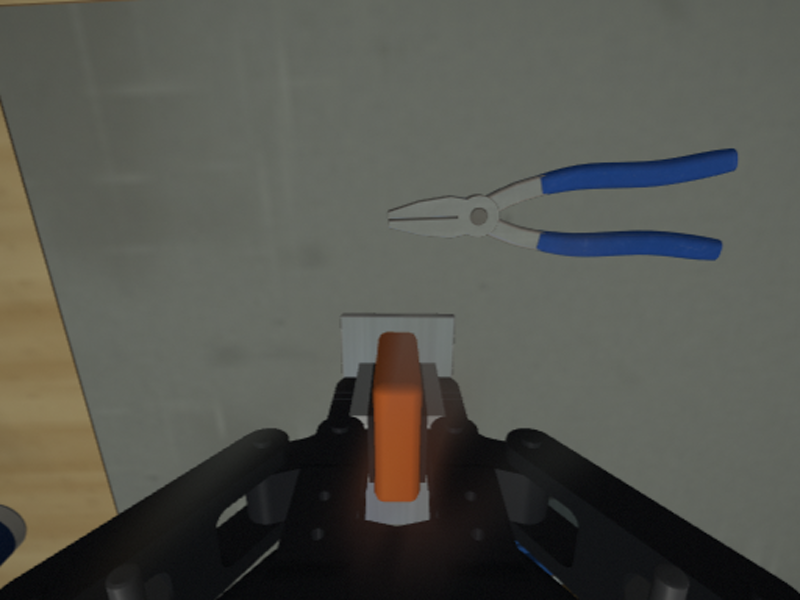

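The held plate's rear edge is at (342–454, 315) in this ×1.56 view, square in the grip. The clamp is hidden behind the hand, so I'll move sideways, forward and up to see it.

```bash
python3 -m jog '[{"linear":[-0.7,-0.22,-0.4],"roll":0},{"linear":[-0.8,-0.22,-0.4],"roll":0},{"linear":[-0.8,-0.22,-0.4],"roll":0},{"linear":[-0.8,-0.22,-0.3],"roll":0},{"linear":[-0.45,-0.22,0],"roll":0},{"linear":[0,0,0],"roll":0},{"linear":[0,0,0],"roll":0},{"linear":[0,0,0],"roll":0}]'
python3 - <<'E'
from h import *
c=np.load("w3.npy",allow_pickle=True).item()
P=cast(c,np.array([(342,315.5),(454,315.5)])*.64,.083); print(P, P.mean(0)-[.4197,-.1196,0])
c=optics.calibration("wrist"); im=optics.get_image("wrist"); cv2.imwrite("pics/w4.png",im[:,:,::-1]); np.save("w4.npy",c,allow_pickle=True)
cv2.imwrite("pics/w4x.png",cv2.resize(im[100:300,310:510,::-1],(600,600),interpolation=cv2.INTER_CUBIC))
E
```

```text
time_s: 5.58
position: [0.5589, -0.1692, 0.1512]
tool_rot: [[-0.999, 0.041, -0.002], [0.041, 0.999, 0.001], [0.002, 0.001, -1.0]]
ft_force: [-1.1, 0.6, -1.4]
grip_width: 0.013
gripper_force: 58.8
[[ 0.39334861 -0.13864371  0.083     ]
 [ 0.39503696 -0.09787482  0.083     ]] [-0.02550722  0.00134074  0.083     ]
```

View pics/w4x.png

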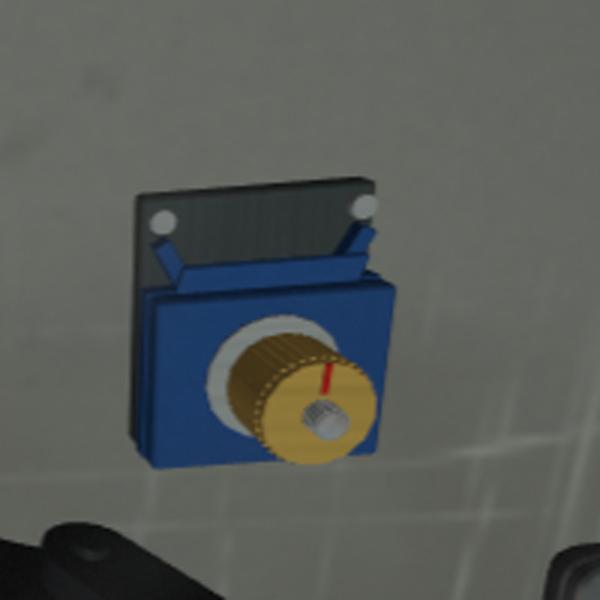

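Run:
```python
from h import *
c=np.load("w4.npy",allow_pickle=True).item()
f=lambda P,z:cast(c,np.array(P)/3+[310-.33,100-.33],z)
for z,P in [(.027,[(155,297),(397,284),(378,455),(154,468)]),(.010,[(138,201),(374,184)]),(.0567,[(317,412)]),(.0567,[(325,393),(330,363)]),(.066,[(326,420)])]:
    p=f(P,z)*1000; print(z,np.round(p[:,:2],1).tolist())
    for i in range(len(p)-1): d=p[i+1]-p[i]; print("   len %.1f ang %.2f"%(np.hypot(*d[:2]),np.degrees(np.arctan2(d[1],d[0]))))
p=f([(155,297),(397,284),(378,455),(154,468)],.027); print("bridge ctr",p.mean(0), "side edge ang",np.degrees(np.arctan2(*(p[3]-p[0])[1::-1])))
b=blobs(cv2.imread("pics/w4.png")[:,:,::-1].copy(),(95,110,30),(130,255,255),(340,150,450,260),100); print([rect(c,x,.027) for x in b])
```

```text
0.027 [[574.3, -62.2], [573.1, 18.0], [637.0, 21.2], [638.7, -57.9]]
   len 80.1 ang 90.82
   len 63.9 ang 2.93
   len 79.2 ang -88.71
0.01 [[545.2, -63.8], [542.6, 16.2]]
   len 80.1 ang 91.80
0.0567 [[603.8, -20.8]]
0.0567 [[597.4, -19.2], [587.4, -19.0]]
   len 10.0 ang 178.82
0.066 [[601.7, -23.5]]
bridge ctr [ 0.60577729 -0.02021189  0.027     ] side edge ang 3.7804140478129153
[array([595.1, -24.2,  85.1,  84.8,   2.2])]
```

```bash
python3 -m jog '[{"linear":[0,0,0],"roll":-0.83},{"linear":[0.65,0.73,0],"roll":0},{"linear":[0.65,0.73,0],"roll":0},{"linear":[0.65,0.73,0],"roll":0},{"linear":[0.65,0.73,0],"roll":0},{"linear":[0.66,0.74,0],"roll":0},{"linear":[0,0,0.8],"roll":0},{"linear":[0,0,0.8],"roll":0},{"linear":[0,0,0.8],"roll":0},{"linear":[0,0,0.5],"roll":0},{"linear":[0,0,0.28],"roll":0},{"linear":[0,0,0],"roll":0}]'; python3 -m jog '[{"linear":[0,0,0],"roll":0},{"linear":[0,0,0],"roll":0}]'
python3 - <<'E'
from h import *
s=env.observe(); R=s["tool_rot"]; print(s["position"],np.degrees(np.arctan2(-R[1,0],-R[0,0])),R[:,2])
d=np.array([.4241,-.0270,.024])-s["position"]; print(R.T@d/.04)
im=optics.get_image("scene"); cv2.imwrite("pics/s2.png",cv2.resize(im[150:250,190:330,::-1],(784,560),interpolation=cv2.INTER_CUBIC))
E
```

```text
time_s: 6.63
position: [0.4229, -0.0264, 0.0233]
tool_rot: [[-1.0, -0.031, -0.004], [-0.031, 1.0, 0.001], [0.004, 0.002, -1.0]]
ft_force: [-0.9, 0.1, -1.3]
grip_width: 0.0133
gripper_force: 59.0
time_s: 6.8
position: [0.4248, -0.027, 0.0258]
tool_rot: [[-1.0, -0.032, 0.001], [-0.032, 1.0, -0.001], [-0.001, -0.001, -1.0]]
ft_force: [0.8, 0.6, -1.2]
grip_width: 0.013
gripper_force: 59.0
[ 0.42478149 -0.02695954  0.02582426] 1.8060037791243124 [ 1.46722549e-03 -5.17550666e-04 -9.99998790e-01]
[ 0.01712691 -0.00044847  0.045582  ]
```

View pics/s2.png

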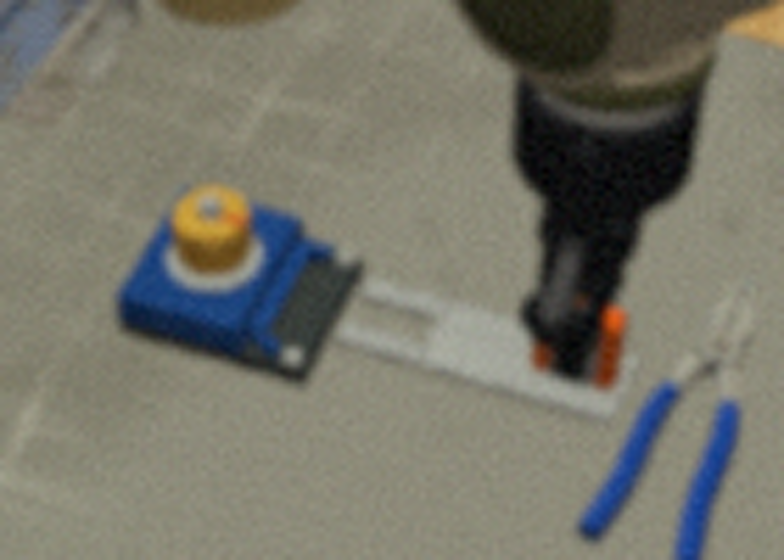

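The plate sits centred in front of the ledge, prongs facing the clamp. I'll advance in steps.

```bash
python3 -m jog '[{"linear":[-0.1,0,0.04],"roll":0},{"linear":[-0.2,0,0],"roll":0},{"linear":[-0.2,0,0],"roll":0},{"linear":[-0.2,0,0],"roll":0},{"linear":[-0.2,0,0],"roll":0},{"linear":[-0.2,0,0],"roll":0},{"linear":[-0.1,0,0],"roll":0},{"linear":[0,0,0],"roll":0}]'
```

```text
time_s: 7.52
position: [0.4735, -0.0253, 0.0232]
tool_rot: [[-0.999, -0.032, 0.001], [-0.032, 0.999, -0.0], [-0.001, -0.0, -1.0]]
ft_force: [-0.2, -0.0, -1.7]
grip_width: 0.0134
gripper_force: 59.0
```

```bash
python3 -m jog '[{"linear":[-0.15,0,0],"roll":0},{"linear":[-0.15,0,0],"roll":0},{"linear":[-0.15,0,0],"roll":0},{"linear":[-0.15,0,0],"roll":0},{"linear":[-0.15,0,0],"roll":0},{"linear":[-0.15,0,0],"roll":0},{"linear":[-0.1,0,0],"roll":0},{"linear":[0,0,0],"roll":0}]'; python3 -m jog '[{"linear":[-0.05,0,0],"roll":0},{"linear":[-0.05,0,0],"roll":0},{"linear":[-0.05,0,0],"roll":0},{"linear":[-0.05,0,0],"roll":0},{"linear":[0,0,0],"roll":0}]'
```

```text
time_s: 8.18
position: [0.5134, -0.024, 0.0233]
tool_rot: [[-0.999, -0.032, 0.001], [-0.032, 0.999, -0.0], [-0.001, -0.0, -1.0]]
ft_force: [1.7, 1.7, -1.7]
grip_width: 0.0132
gripper_force: 58.8
time_s: 8.6
position: [0.5207, -0.0237, 0.0233]
tool_rot: [[-0.999, -0.032, 0.0], [-0.032, 0.999, 0.0], [-0.0, 0.0, -1.0]]
ft_force: [0.4, 1.7, -1.9]
grip_width: 0.0134
gripper_force: 58.8
```

```bash
python3 -m jog '[{"linear":[-0.03,0,0],"roll":0},{"linear":[-0.03,0,0],"roll":0},{"linear":[0,0,0],"roll":0}]';python3 -m jog '[{"linear":[-0.03,0,0],"roll":0},{"linear":[0,0,0],"roll":0}]'
```

```text
time_s: 8.85
position: [0.5212, -0.0236, 0.0232]
tool_rot: [[-0.999, -0.032, -0.004], [-0.032, 0.999, 0.0], [0.004, 0.0, -1.0]]
ft_force: [-9.4, -0.4, 3.4]
grip_width: 0.0136
gripper_force: 59.7
time_s: 9.02
position: [0.5213, -0.0236, 0.0232]
tool_rot: [[-0.999, -0.032, -0.007], [-0.032, 0.999, 0.0], [0.007, 0.001, -1.0]]
ft_force: [-14.6, -1.9, 6.6]
grip_width: 0.0127
gripper_force: 60.2
```

The plate stopped at TCP x = 0.5213 against a firm 15 N reaction. That puts the stud at 0.605, which matches the vision estimate of 0.604, so the plate is home. I'll ease the push and release.

```bash
python3 -m jog '[{"linear":[0.04,0,0.01],"roll":0},{"linear":[0,0,0],"roll":0}]'; python3 -m jog '[{"linear":[0,0,0],"roll":0},{"linear":[0,0,0],"roll":0},{"linear":[0,0,0],"roll":0},{"linear":[0,0,0],"roll":0},{"linear":[0,0,0],"roll":0}]' 1; python3 -m jog '[{"linear":[0,0,-0.5],"roll":0},{"linear":[0,0,-0.8],"roll":0},{"linear":[0,0,-0.8],"roll":0},{"linear":[0,0,-0.8],"roll":0},{"linear":[0,0,-0.5],"roll":0},{"linear":[0,0,0],"roll":-1},{"linear":[0,0,0],"roll":-1},{"linear":[0,0,0],"roll":0},{"linear":[0,0,0],"roll":0}]'
python3 - <<'E'
from h import *
s=env.observe(); print(s["q"],s["position"],s["wrist_torque"]); R=s["tool_rot"]; print(np.degrees(np.arctan2(-R[1,0],-R[0,0])),R.T@(np.array([.605,-.0213,.0])-s["position"])/.04)
for n in("wrist","top"):
    im=optics.get_image(n); cv2.imwrite(f"pics/{n}5.png",im[:,:,::-1]); np.save(f"{n}5.npy",optics.calibration(n),allow_pickle=True)
E
```

```text
time_s: 9.18
position: [0.5212, -0.0237, 0.0228]
tool_rot: [[-0.999, -0.032, -0.003], [-0.032, 0.999, 0.0], [0.003, 0.0, -1.0]]
ft_force: [-7.4, 0.7, 1.1]
grip_width: 0.0131
gripper_force: 59.3
time_s: 9.6
position: [0.5228, -0.0238, 0.023]
tool_rot: [[-1.0, -0.031, 0.001], [-0.031, 1.0, -0.0], [-0.001, -0.0, -1.0]]
ft_force: [-0.2, 0.0, -0.2]
grip_width: 0.0729
gripper_force: 0.0
time_s: 10.35
position: [0.5224, -0.0237, 0.1589]
tool_rot: [[-0.979, -0.202, -0.0], [-0.202, 0.979, 0.0], [0.0, 0.0, -1.0]]
ft_force: [-1.0, 0.7, 0.1]
grip_width: 0.085
gripper_force: 0.0
[-1.55839346e+01  2.29242309e+01  8.54685111e+01  6.37162037e-04
  7.16125965e+01 -1.17244792e+02] [ 0.52239841 -0.02371115  0.15885439] [ 0.01898482  0.00169677 -0.04527268]
11.660656954174526 [-2.03491403 -0.35854701  3.97118234]
```

View pics/wrist5.png

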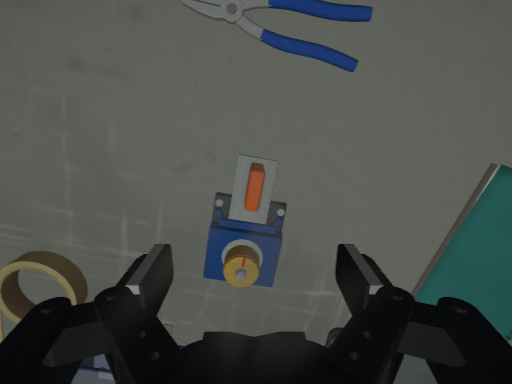

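Plate, grip and clamp are in line: the grip is at (255,187), the nut top at (240,272) and the red line points back toward the mouth. I'll measure the nut centre and the plate's rear edge.

Run:
```python
from h import *
c=np.load("wrist5.npy",allow_pickle=True).item(); im=cv2.imread("pics/wrist5.png")[:,:,::-1].copy()
h=cv2.cvtColor(im,cv2.COLOR_RGB2HSV)
print(h[258:290:2,240].tolist())
for lo in [(10,100,115),(10,100,130)]:
  for b in blobs(im,lo,(28,255,255),(210,235,270,295),60)[:1]:
    q=cv2.convexHull(b); e=cv2.fitEllipse(q); print(e,cast(c,[e[0]],.0567),rect(c,q,.0567))
m=cv2.inRange(h,np.array((0,120,60)),np.array((6,255,255)))|cv2.inRange(h,np.array((172,120,60)),np.array((179,255,255))); ys,xs=np.where(m[250:285,225:260]); P=cast(c,np.c_[xs+225,ys+250],.0567)
print(len(xs),P.mean(0),P[:,:2].min(0),P[:,:2].max(0))
P=cast(c,[(238.5,154),(278,161),(222,193.5),(287,203)],.014); print(P, P[:2].mean(0)); print(cast(c,[(222,193.5),(287,203)],.01))
```

```text
[[22, 147, 135], [22, 145, 132], [22, 144, 133], [22, 143, 125], [22, 139, 128], [30, 8, 93], [20, 10, 80], [70, 8, 95], [30, 5, 108], [68, 9, 110], [75, 13, 115], [68, 9, 113], [22, 132, 124], [21, 129, 125], [22, 123, 124], [40, 17, 92]]
((240.285400390625, 271.6978759765625), (29.52395248413086, 33.786094665527344), 94.13613891601562) [[ 0.60403762 -0.02048175  0.0567    ]] [604.1 -20.3  33.3  33.1  11.6]
((232.0072479248047, 272.92730712890625), (15.538374900817871, 21.235944747924805), 168.8496551513672) [[ 0.60709132 -0.02833406  0.0567    ]] [608.2 -29.9  23.3  13.4   3. ]
11 [ 0.59266388 -0.01974072  0.0567    ] [ 0.58811403 -0.02045887] [ 0.59620559 -0.01916294]
[[ 0.49573189 -0.04497388  0.014     ]
 [ 0.49464507 -0.00360856  0.014     ]
 [ 0.54104802 -0.05440837  0.014     ]
 [ 0.53751326  0.01637595  0.014     ]] [ 0.49518848 -0.02429122  0.014     ]
[[ 0.54237082 -0.0546179   0.01      ]
 [ 0.53878682  0.01715247  0.01      ]]
```

```bash
python3 -m jog '[{"linear":[-0.67,-0.11,0],"roll":0},{"linear":[-0.67,-0.11,0],"roll":0},{"linear":[-0.67,-0.12,0],"roll":0},{"linear":[0,0,0.7],"roll":0},{"linear":[0,0,0.8],"roll":0},{"linear":[0,0,0.8],"roll":0},{"linear":[0,0,0.5],"roll":0},{"linear":[0,0,0.3],"roll":0},{"linear":[0,0,0.08],"roll":0},{"linear":[0,0,0],"roll":0},{"linear":[0,0,0],"roll":0}]'
```

```text
time_s: 11.37
position: [0.6044, -0.0207, 0.0324]
tool_rot: [[-0.979, -0.204, 0.001], [-0.204, 0.979, -0.0], [-0.001, -0.0, -1.0]]
ft_force: [0.6, 0.7, 0.1]
grip_width: 0.0854
gripper_force: 0.0
```

```bash
python3 -m jog '[{"linear":[0,0,0.05],"roll":0},{"linear":[0,0,0],"roll":0},{"linear":[0,0,0],"roll":0},{"linear":[0,0,0],"roll":0},{"linear":[0,0,0],"roll":0},{"linear":[0,0,0],"roll":0},{"linear":[0,0,0],"roll":0}]' -1 50; python3 -c "
from rig import env;s=env.observe();print(s['q'],s['wrist_torque'])"
```

```text
time_s: 11.95
position: [0.6041, -0.0205, 0.0303]
tool_rot: [[-0.979, -0.205, 0.001], [-0.205, 0.979, 0.0], [-0.001, -0.0, -1.0]]
ft_force: [-1.7, 0.7, 5.9]
grip_width: 0.0347
gripper_force: 49.9
[-1.31553613e+01  3.87995011e+01  8.03578552e+01  1.10503836e-02
  6.08019165e+01 -1.14970028e+02] [ 0.24193418  0.30205989 -0.02462993]
```

Gripped and centred. Now I'll screw clockwise (positive roll), following the nut down.

```bash
python3 -m jog '[{"linear":[0,0,0.0014],"roll":1},{"linear":[0,0,0.0014],"roll":1},{"linear":[0,0,0.0014],"roll":1},{"linear":[0,0,0.0014],"roll":1},{"linear":[0,0,0.0014],"roll":1},{"linear":[0,0,0.0014],"roll":1}]'
cat > st.py <<'E'
from h import *
s=env.observe();R=s["tool_rot"];print("q6 %.2f head %.2f"%(s["q"][5],np.degrees(np.arctan2(-R[1,0],-R[0,0]))),s["wrist_torque"].round(3),s["ft_force"].round(1),s["position"].round(4),s["grip_width"])
E
python3 st.py
```

```text
time_s: 12.45
position: [0.6041, -0.0194, 0.03]
tool_rot: [[-0.949, 0.316, 0.001], [0.316, 0.949, 0.002], [-0.0, 0.002, -1.0]]
ft_force: [-0.1, 8.1, 5.9]
grip_width: 0.0346
gripper_force: 50.0
q6 -84.74 head -18.42 [1.206 0.09  0.154] [-0.1  8.1  5.9] [ 0.6041 -0.0194  0.03  ] 0.03455532563854502
```

```bash
python3 -m jog '[{"linear":[0,0,0.0014],"roll":1},{"linear":[0,0,0.0014],"roll":1},{"linear":[0,0,0.0014],"roll":1},{"linear":[0,0,0.0014],"roll":1},{"linear":[0,0,0.0014],"roll":1},{"linear":[0,0,0.0014],"roll":1},{"linear":[0,0,0.0014],"roll":1},{"linear":[0,0,0.0014],"roll":1},{"linear":[0,0,0.0014],"roll":1},{"linear":[0,0,0.0014],"roll":1}]'; python3 st.py;  python3 -m jog '[{"linear":[0,0,0.0014],"roll":1},{"linear":[0,0,0.0014],"roll":1},{"linear":[0,0,0.0014],"roll":1},{"linear":[0,0,0.0014],"roll":1},{"linear":[0,0,0.0014],"roll":1},{"linear":[0,0,0.0014],"roll":1},{"linear":[0,0,0.0014],"roll":1},{"linear":[0,0,0.0014],"roll":1},{"linear":[0,0,0.0014],"roll":1},{"linear":[0,0,0.0014],"roll":1}]'; python3 st.py
```

```text
time_s: 13.28
position: [0.6053, -0.0182, 0.0295]
tool_rot: [[-0.368, 0.93, 0.004], [0.93, 0.368, 0.003], [0.002, 0.005, -1.0]]
ft_force: [4.9, 14.0, 3.5]
grip_width: 0.0344
gripper_force: 49.8
q6 -34.74 head -68.41 [ 2.247 -0.916  0.112] [ 4.9 14.   3.5] [ 0.6053 -0.0182  0.0295] 0.03443822334140551
time_s: 14.12
position: [0.6071, -0.0183, 0.0291]
tool_rot: [[0.476, 0.879, 0.008], [0.879, -0.476, 0.003], [0.007, 0.006, -1.0]]
ft_force: [13.2, 12.7, -2.1]
grip_width: 0.0344
gripper_force: 49.8
q6 15.26 head -118.42 [ 2.312 -2.087  0.105] [13.2 12.7 -2.1] [ 0.6071 -0.0183  0.0291] 0.034396494680319356
```

The nut sits 2 mm off the pad centre, so the arm is being pushed sideways. I'll recentre the command, then continue gently toward the stop.

```bash
python3 -m jog '[{"linear":[0.04,0.02,0],"roll":0},{"linear":[0.04,0.02,0],"roll":0},{"linear":[0,0.0045,0.0014],"roll":1},{"linear":[0,0.0045,0.0014],"roll":1},{"linear":[0,0.0045,0.0014],"roll":1},{"linear":[0,0.0045,0.0014],"roll":1},{"linear":[0,0.0045,0.0014],"roll":1},{"linear":[0,0.0045,0.0014],"roll":1},{"linear":[0,0,0],"roll":0}]'; python3 st.py
```

```text
time_s: 14.87
position: [0.6081, -0.0188, 0.0285]
tool_rot: [[0.852, 0.523, 0.001], [0.523, -0.852, 0.0], [0.001, 0.0, -1.0]]
ft_force: [0.4, 3.3, 5.2]
grip_width: 0.0347
gripper_force: 50.5
q6 45.49 head -148.44 [ 0.546  0.024 -0.151] [0.4 3.3 5.2] [ 0.6081 -0.0188  0.0285] 0.034659558932056654
```

```bash
for i in 1 2 3; do python3 -m jog '[{"linear":[0,0.002,0.0007],"roll":0.5},{"linear":[0,0.002,0.0007],"roll":0.5}]' >/dev/null; python3 st.py; done
```

```text
q6 50.32 head -153.28 [ 0.542 -0.008  0.075] [0.4 2.7 6.1] [ 0.6082 -0.019   0.0285] 0.0344644294070554
q6 55.32 head -158.29 [0.464 0.013 0.014] [-0.7  1.4  5.7] [ 0.6083 -0.0192  0.0284] 0.03471955666139988
q6 60.31 head -163.29 [ 0.455 -0.062 -0.001] [0.  3.3 4.8] [ 0.6083 -0.0194  0.0284] 0.034467195840839064
```

```bash
for i in 1 2 3; do python3 -m jog '[{"linear":[0,0.002,0.0007],"roll":0.5},{"linear":[0,0.002,0.0007],"roll":0.5}]' >/dev/null; python3 st.py; done
```

```text
q6 65.24 head -168.21 [0.479 0.008 1.097] [0.5 2.7 6.3] [ 0.6084 -0.0196  0.0283] 0.03427510458359886
q6 70.17 head -173.13 [0.29  0.422 1.381] [-3.6  2.5  6.8] [ 0.6078 -0.0198  0.0282] 0.03469421814949698
q6 75.19 head -178.17 [0.274 0.714 1.145] [-4.5  1.8  9. ] [ 0.6073 -0.02    0.0281] 0.034237346121597206
```

The torque jumped to 1.1–1.4 N m, then stayed flat while the pads slipped, so the nut is bottomed. I'll unwind in 1° steps to find where the torque crosses zero, which is the reference for the quarter turn.

```bash
for i in 1 2 3 4 5 6; do python3 -m jog '[{"linear":[0,0,0],"roll":-0.2},{"linear":[0,0,0],"roll":0}]' >/dev/null; python3 st.py; done
```

```text
q6 74.04 head -177.03 [0.251 0.818 0.702] [-4.8  1.8  8.7] [ 0.6073 -0.02    0.0281] 0.03429228059760769
q6 73.06 head -176.06 [0.255 0.744 0.427] [-4.7  2.2  9.3] [ 0.6073 -0.0199  0.0281] 0.03447682877231342
q6 72.09 head -175.11 [0.291 0.798 0.117] [-4.8  1.4  9.7] [ 0.6073 -0.0199  0.0282] 0.03448138854419861
q6 71.11 head -174.13 [ 0.249  0.789 -0.059] [-4.9  1.2  9. ] [ 0.6073 -0.0199  0.0282] 0.034596727465905384
q6 70.11 head -173.13 [ 0.318  0.816 -0.038] [-4.9  1.6  8.7] [ 0.6073 -0.0199  0.0282] 0.03459062307187652
q6 69.11 head -172.13 [ 0.314  0.754 -0.07 ] [-4.6  1.6  8.7] [ 0.6073 -0.0199  0.0282] 0.03415549823911016
```

Torque crosses zero at head ≈ -174.2°, and the nut breaks loose at about -174.4°. The target head is therefore -84.4°, which means a further roll of -87.7°.

```bash
python3 -m jog '[{"linear":[0,-0.0026,-0.0014],"roll":-1},{"linear":[0,-0.0026,-0.0014],"roll":-1},{"linear":[0,-0.0026,-0.0014],"roll":-1},{"linear":[0,-0.0026,-0.0014],"roll":-1},{"linear":[0,-0.0026,-0.0014],"roll":-1},{"linear":[0,-0.0026,-0.0014],"roll":-1},{"linear":[0,-0.0026,-0.0014],"roll":-1},{"linear":[0,-0.0026,-0.0014],"roll":-1}]'; python3 st.py; python3 -m jog '[{"linear":[0,-0.0026,-0.0014],"roll":-1},{"linear":[0,-0.0026,-0.0014],"roll":-1},{"linear":[0,-0.0026,-0.0014],"roll":-1},{"linear":[0,-0.0026,-0.0014],"roll":-1},{"linear":[0,-0.0026,-0.0014],"roll":-1},{"linear":[0,-0.0026,-0.0014],"roll":-1},{"linear":[0,-0.0026,-0.0014],"roll":-1},{"linear":[0,-0.0026,-0.0014],"roll":-1},{"linear":[0,0,0],"roll":0},{"linear":[0,0,0],"roll":0}]' ; python3 st.py
```

```text
time_s: 17.53
position: [0.607, -0.0193, 0.0286]
tool_rot: [[0.668, 0.744, -0.001], [0.744, -0.668, 0.0], [-0.001, -0.001, -1.0]]
ft_force: [-5.3, 1.7, 7.8]
grip_width: 0.0347
gripper_force: 49.8
q6 28.97 head -131.94 [ 0.193  0.852 -0.095] [-5.3  1.7  7.8] [ 0.607  -0.0193  0.0286] 0.03469793964556264
time_s: 18.37
position: [0.6064, -0.019, 0.0291]
tool_rot: [[0.037, 0.999, -0.001], [0.999, -0.037, -0.0], [-0.0, -0.001, -1.0]]
ft_force: [-4.0, 1.1, 8.5]
grip_width: 0.0342
gripper_force: 49.8
q6 -10.80 head -92.14 [0.157 0.748 0.082] [-4.   1.1  8.5] [ 0.6064 -0.019   0.0291] 0.03421027943854925
```

```bash
python3 -m jog '[{"linear":[0,-0.002,-0.001],"roll":-0.8},{"linear":[0,-0.002,-0.001],"roll":-0.75},{"linear":[0,0,0],"roll":0},{"linear":[0,0,0],"roll":0},{"linear":[0,0,0],"roll":0}]' ; python3 st.py
python3 - <<'E'
from h import *
c=optics.calibration("wrist"); im=optics.get_image("wrist"); s=optics.get_image("scene")
cv2.imwrite("pics/fin.png",np.hstack([cv2.resize(im,(400,300)),cv2.resize(s[150:240,190:310],(400,300))])[:,:,::-1])
E
```

```text
time_s: 18.78
position: [0.6062, -0.019, 0.0292]
tool_rot: [[-0.097, 0.995, -0.001], [0.995, 0.097, -0.0], [-0.0, -0.001, -1.0]]
ft_force: [-4.1, 0.7, 8.9]
grip_width: 0.0344
gripper_force: 49.8
q6 -18.53 head -84.41 [0.153 0.688 0.064] [-4.1  0.7  8.9] [ 0.6062 -0.019   0.0292] 0.03444067920454994
```

View pics/fin.png

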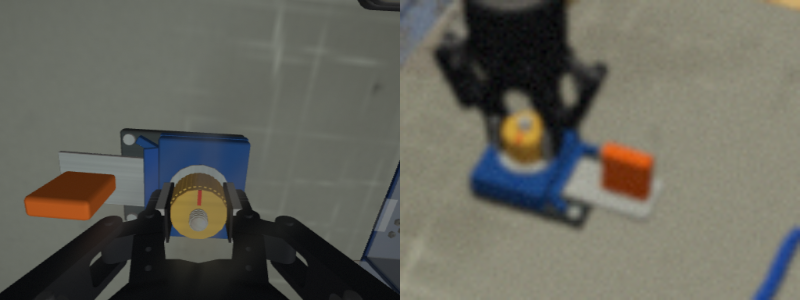

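The red line points up in the wrist view, about +y in the world frame, as expected for 1.57 rad. The grip is firm. I'll check that the plate's rear edge is still home.

Run:
```python
from h import *
c=optics.calibration("wrist")
print(cast(c,[(60*1.28,152*1.28)],.014),cast(c,[(121*1.28,129*1.28)],.010))
d=np.diff(cast(c,[(198.5*1.28,206*1.28),(199.8*1.28,191*1.28)],.056),axis=0)[0]; print(np.degrees(np.arctan2(d[1],d[0])))
```

```text
[[ 0.4982774  -0.00293878  0.014     ]] [[0.54288252 0.01828925 0.01      ]]
91.21467884528265
```

```bash
python3 -c "
from rig import env
print(env.close_job())"
```

```text
the job is handed in; nothing more can be done
None
```

I slid the plate in until it hit the stop, screwed the nut down until it bottomed out, backed it off about 90°, and handed the job in at about 19 s with the gripper still holding the nut at 50 N.

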